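# Span-calibrate the hanging scale

## Robot

A 7-joint arm with a two-finger parallel gripper is mounted at the origin on a cart in front of the work surface, level with it; the furniture and walls round the work are solid. World frame = base frame: x ahead of the robot, y to its left, z up, the work surface at z = 0. Lengths are in m, angles in rad, forces in N, time in s.
With the tool pointing down it reaches from about 0.425 to 0.8 m from the base axis. Payload 8.3 kg.
Tool frame: the origin (TCP) lies at the very end of the fingers, on their centre line; the grasp point (between the pads) lies 19 mm behind it (manip.tcp_to_grasp is the distance from the TCP to the grasp point, in m); z points along the fingers, y is the line along which they close (so a half turn about z gives the same grasp; the last joint's range is limited). The gripper opens to 85 mm and grips with 20 to 120 N. Pads are 22 mm wide; open, the fingers measure 114 mm over their backs; the gripper's body (76 mm by 85 mm) begins 54 mm behind the grasp point. The pads swing forward as they close: fully open they stand 13 mm farther back than shut.
Start: joints at [-1.228, 0.383, 0.016, 1.37, -0.006, 1.388, -0.046], TCP at [0.247, 0.574, 0.231] pointing down, gripper open.
Joint ranges: [-2.95, 2.95], [-0.25, 2.06], [-1.52, 1.56], [0.18, 2.33], [-1.44, 4.58], [0.02, 2.06], [-3.01, 3.01]. Speed limits (rad/s): [2.39, 2.39, 3.01, 3.01, 3.14, 3.14, 3.14].

## Interface

Orientations are given as a 3x3 rotation matrix whose columns are the frame's x, y, z axes.
In Python, from bench import manip gives the robot as it stands.
- The arm moves only by the shell command python3 -m pendant 'ROWS'. ROWS is JSON, a list of rows, each a list of 3 entries, a list of its own where there are three numbers: the shift along the tool's x, y, z in units of 25 mm (1.0 is 25 mm), then the turn, a rotation vector about the tool's x, y, z in units of 5 degrees (1.0 is 5 degrees), then the finger opening in mm, from 0 to 85.4. In form: [[[x, y, z], [rx, ry, rz], hand], ...]. A call has 1 to 12 rows; each row is the pose to reach, as a shift and turn from the pose commanded when the call began, along the tool's axes at that moment; what a row does not reach only later rows make up. A row lasts 1/12 s, in which the tool goes at most 41.7 mm and 7.16 degrees, less where a joint would pass 70% of its speed; a pose out of reach is approached as far as the arm can. A call with a gripper value outside its range is refused whole. The fingers move at their own pace and stop on an object; the grip force is fixed at half the most. Time passes only in rows, so rows that repeat a pose let the fingers close. It gives the time, the measured TCP pose, the force, the opening and the grip force at its end, in the units of the state.
- manip.observe(): the state, without advancing time (a new reading comes with each control period).
- manip.camera(name): name is "scene" or "top"; returns a dict with "frame" (480x640x3 uint8, red, green, blue), "range_z" (480x640 float32, m along the optical axis (not along the pixel's ray), 0 where there is no reading), "fovy" (degrees; the focal length in pixels is half the picture's height over the tangent of half this angle, whatever the lens; pixels are square), "cx", "cy" (the principal point, pixels), "R" (3x3) and "t" (3): a world point X has camera coordinates R X + t. Camera axes: x right, y down, z forward; pixel columns grow to the right and rows downward; lengths in m; the calibration is good to about 2 mm. A picture is of the moment at which its call begins.
- manip.hand_in(): hands the job in; it is judged then, once.
Trained networks look in a picture, given as the dict that the camera call returned (one of the last four; its "shot" number tells which), for a name from the list of things; names that differ only in an ending like _2 or _b are one class to them, and where a whole thing is asked for, a point or a joint stands for the part that bears it (a point fixed in the world has none). Each returns a list of dicts, best first, with "score" (0 to 1); they miss things now and then, are a little off and sometimes report something else, mostly with a low value. They report only what shows in the picture. A call takes as long as a camera call.
- manip.cut_out(thing, picture): "region" (480x640 bool, what is visible of it) and "centre" ([column, row] in pixels, amid what is visible of it).
The state is a dict: "clock": time; "joint_positions": joint angles; "qd": joint speeds; "joint_torque": joint torques, N m; "ee_pos": TCP position; "ee_rot": TCP orientation; "ft_force": force on the tool from outside, world axes, zero at the start; "moment": the same for the moment, N m; "width": opening from 0.0 (shut) to 1.0 (fully open); "grasp_force": force on a finger pad.
Only numpy, scipy, OpenCV 4.12 (cv2) and the standard library are available. Lean on these libraries where they do the work, as an engineer would, in place of code of your own. Each camera call takes 0.05 s, during which the arm holds its last target. There are 200 camera calls.

## Task

Calibrate the hanging scale: lift the larger of the two test weights by its bail, hang it on the hook of the weighing arm and let go of it gently, then take the smaller of the two screwdrivers, reach its shaft through the round hole in the front of the housing and press in the calibration button behind it. Press gently, not before the weight hangs freely, and finish with the screwdriver still in the gripper and the button still held down; leave everything else on the bench where it is.

Things in the scene. Friction and masses are not known exactly. Their poses are not given: they have to be found in the camera images.
- scale: the hanging scale, fixed to the bench: housing with a dark grey case and a plain aluminium front panel, 110 (x) x 190 (y) x 86 (z) mm on feet, display, keys and calibration hole on its front face, which looks along its own -x; on its top at y +55 mm a column carries the aluminium weighing arm, 26 mm wide, its top at z 152 mm, which reaches forward and ends 30 mm in front of the front face in a round steel hook. Origin: centre of the underside, on the bench top
- hook_seat (a point): the lowest point of the hook, on top of its 8 mm round bar, where a bail comes to rest: 125 mm above the bench with the arm unloaded, 85 mm in front of the front face. Axes as the scale's: the hook points along -x; its upturned tip ends 29 mm further along -x and 20 mm above this point; nothing is above the hook, but a shelf 0.54 m above the bench overhangs its back part, with its front edge 85 mm or more behind the hook seat
- weigh_arm (a joint): how far the sprung weighing arm with the hook has sunk under load, in m: 0 unloaded, about 0.0018 with the small weight, 0.0043 with the large one, stop at 0.009; it sinks straight down at 1200 N/m
- cal_hole (a point): centre of the round calibration hole, diameter 16 mm, on the front face of the housing, 56 mm above the bench and 110 mm to the -y side of the hook. Axes as the scale's: the hole runs level along +x. The panel is 10 mm thick; the button's face, 15 mm across, fills the recess 20 mm behind the front face; rim and button are black
- cal_button (a joint): travel of the calibration button in m: 0 out, 0.006 fully in, moving along the scale's +x; a spring of 1.5 N at the start and 5 N fully in brings it back; it counts as held down from 0.003
- large_weight: the larger hanging test weight, 0.6 kg: steel cylinder 60 mm across and 34 mm high with a rigid steel strap bail over it, 56 mm wide overall along its own y, strap 12 mm wide (along x) and 4 mm thick. The bail's sides are straight and upright from z 34 to 84 mm, then it arches to its top at 104 mm; the opening, from z 34 to 100 mm, is passed through along x. Origin: centre of the underside
- large_weight_bail (a point): the underside of the top of the large weight's bail, 100 mm above its underside: the point that comes to rest on the hook seat
- small_weight: the smaller test weight, 0.3 kg, 42 mm across with a bail 38 mm wide and 90 mm high; not needed. Origin: centre of the underside
- small_screwdriver: the smaller screwdriver, 180 mm long, 0.09 kg, lying on the bench. Origin: underside, mid length. Its own +y points to the handle end: the handle, 20 mm wide and 22 mm thick, runs from y -7 to +88 mm, the shaft, 6 mm, from y -10 to the tip at y -90 mm; the axis is 11 mm above the underside
- screwdriver_tip (a point): the point of the small screwdriver's tip, on its axis; axes as the screwdriver's
- large_screwdriver: the larger screwdriver, 225 mm long with a 28 mm handle; not needed. Origin: underside, mid length
- heatsink_spare: tall white upright unit that stands on the bench to the right of the scale, does not move: 170 mm high, 90 mm wide (y), reaching 30 mm before and behind its origin along x; keep the screwdriver clear of it. Origin: centre of the underside
- tape_roll: black tape roll lying flat, 69 mm across, 19 mm high; bystander. Origin: centre of the underside
- choke: ring-shaped wound choke, 44 mm across, 17 mm high; bystander. Origin: centre of the underside
- bench_meter: hand multimeter, 150 x 74 x 44 mm, lying flat; bystander. Origin: centre of the underside
- hex_bolt: hex bolt with a nut, 35 mm long; bystander. Origin: underside, mid length
- breaker: two-pole breaker, 36 x 85 x 63 mm, lying on its back; bystander. Origin: centre of the underside
- pliers: combination pliers lying at the right end, 172 mm long; bystander. Origin: underside, mid length
- capacitor_a: film capacitor, 66 x 92 x 66 mm, lying behind the screwdrivers; bystander. Origin: underside
- capacitor_b: film capacitor like the other, beside it; bystander. Origin: underside

How it is judged:
On the way, in this order (a step that is already met when the one before it is completed fails the run):
1. the large weight hangs freely from the hook, let go of, its full weight on the sprung arm (distance between large_weight_bail and hook_seat below 0.02 m and value of joint weigh_arm above 0.003 m and contact force between each of the arm, the fingers and large_weight below 0.2 N), for 0.3 s.
2. the small screwdriver, held in the gripper and reaching through the hole, holds the calibration button down (value of joint cal_button above 0.003 m and x of screwdriver_tip in the frame of cal_hole above 0.018 m and contact force between the fingers and small_screwdriver above 2 N), for 0.5 s.
At the end, for the whole second after the job is handed in: through the last second the gripper holds the small screwdriver, its tip in the hole (18 mm deep or more, within 9 mm of the axis) and the button pressed over 3 mm, while the large weight hangs still (under 0.08 m/s) on the hook (within 20 mm of the seat), arm sunk over 3 mm, untouched (all of step 1 and all of step 2 and y of screwdriver_tip in the frame of cal_hole between -0.009 and 0.009 m and z of screwdriver_tip in the frame of cal_hole between -0.009 and 0.009 m and contact force between small_screwdriver and scale above 1 N and linear speed of large_weight below 0.08 m/s); the arm keeps its last pose, push and grip.
It fails at once if the calibration button is pressed in by more than 2 mm while the large weight is not hanging on the hook (value of joint cal_button above 0.002 m and (distance between large_weight_bail and hook_seat above 0.025 m or value of joint weigh_arm below 0.0025 m)).
It fails at once if the screwdriver is pushed against the scale with more than 40 N (contact force between small_screwdriver and scale above 40 N).
It fails at once if the large weight is dropped or forced onto the scale with more than 40 N (contact force between large_weight and scale above 40 N).
It fails at once if another thing on the bench (small weight, large screwdriver, tape roll, choke, multimeter, bolt, breaker, pliers, capacitors) is moved by more than 30 mm (distance of any of small_weight, large_screwdriver, tape_roll, choke, bench_meter, hex_bolt, breaker, pliers, capacitor_a, capacitor_b from where it was at the start of the episode above 0.03 m).
It also fails if it takes over 67 s, if anything falls off the work surface, if the arm or the gripper's body presses on something with over 40 N, if the wrist force passes 120 N, or if a joint passes its speed limit or range.

## Working session

There is one attempt and no reset: what is moved stays moved. The work goes in short steps, Python scripts to look and compute and a shell command to move; the robot and the scene stay as the last step left them, time stands still between calls to the robot, and variables do not carry over. Pictures are saved under pics/ and viewed, at most 10 in all, crops included, and the job is handed in when it is done.

```bash
mkdir -p pics; ls
cat > h.py <<'E'
import numpy as np, cv2
from bench import manip
def f(c): return 240/np.tan(np.radians(c["fovy"])/2)
def cloud(c):
    v,u=np.mgrid[:480,:640]; z=c["range_z"]; k=f(c)
    P=np.stack([(u-c["cx"])/k*z,(v-c["cy"])/k*z,z],-1)
    return (P-np.array(c["t"]))@np.array(c["R"])
def proj(c,X):
    p=np.array(c["R"])@np.array(X)+np.array(c["t"]); return p[:2]/p[2]*f(c)+[c["cx"],c["cy"]]
E
python3 - <<'E'
from h import *
print({k:np.round(v,3) for k,v in manip.observe().items()}, manip.tcp_to_grasp)
for n in ["scene","top"]:
    c=manip.camera(n); cv2.imwrite(f"pics/{n}0.png",c["frame"][...,::-1]); P=cloud(c)
    print(n,c["fovy"],"cam at",-np.array(c["R"]).T@c["t"])
    for t in ["scale","large_weight","small_weight","small_screwdriver","large_screwdriver","heatsink_spare","cal_hole"]:
        try: r=manip.cut_out(t,c)
        except Exception as e: print(t,e); continue
        for d in r[:2]:
            m=d["region"]&(c["range_z"]>0); Q=P[m]
            print(t,round(d["score"],2),np.round(d["centre"]),m.sum(),np.round(np.percentile(Q,[2,50,98],axis=0),3).tolist() if len(Q) else 0)
E
```

```text
pics
{'clock': np.float64(0.0), 'joint_positions': array([-1.228,  0.384,  0.016,  1.371, -0.006,  1.388, -0.046]), 'qd': array([-0.   , -0.001,  0.001,  0.   , -0.001, -0.001,  0.   ]), 'joint_torque': array([ 0.0000e+00, -6.2757e+01,  8.4400e-01, -3.7184e+01,  1.7000e-02,
        1.4000e-02, -0.0000e+00]), 'ee_pos': array([0.246, 0.574, 0.23 ]), 'ee_rot': array([[-0.919,  0.395, -0.001],
       [ 0.395,  0.919, -0.002],
       [-0.   , -0.002, -1.   ]]), 'ft_force': array([-0.252,  0.727, -0.266]), 'moment': array([ 0.059, -0.036, -0.011]), 'grasp_force': np.float64(0.0), 'width': np.float64(1.0)} 0.0187
scene 50.82809019794456 cam at [0.06988805 1.0094615  1.18225348]
scale 0.98 [267. 266.] 2587 [[0.575, -0.027, 0.015], [0.647, 0.123, 0.086], [0.713, 0.162, 0.16]]
large_weight 0.64 [247. 364.] 489 [[0.533, 0.364, 0.009], [0.555, 0.394, 0.035], [0.583, 0.417, 0.104]]
small_weight 0.53 [277. 325.] 274 [[0.525, 0.246, 0.004], [0.539, 0.274, 0.034], [0.564, 0.284, 0.09]]
small_screwdriver 0.67 [351. 249.] 85 [[0.452, -0.156, 0.008], [0.47, -0.129, 0.019], [0.491, -0.102, 0.025]]
large
[... 732 characters left out ...]
3, 0.361, 0.001], [0.556, 0.385, 0.036], [0.588, 0.432, 0.107]]
small_weight 0.7 [216. 241.] 134 [[0.528, 0.246, 0.024], [0.543, 0.261, 0.039], [0.555, 0.278, 0.092]]
small_weight 0.32 [228. 215.] 242 [[0.582, 0.207, 0.002], [0.616, 0.237, 0.019], [0.646, 0.267, 0.026]]
small_screwdriver 0.54 [342. 263.] 274 [[0.435, -0.177, -0.002], [0.471, -0.133, 0.019], [0.537, -0.052, 0.026]]
large_screwdriver 0.72 [398. 280.] 357 [[0.392, -0.346, -0.001], [0.434, -0.306, 0.025], [0.542, -0.215, 0.034]]
heatsink_spare 0.19 [263. 217.] 333 [[0.518, 0.1, 0.125], [0.603, 0.111, 0.152], [0.667, 0.128, 0.159]]
cal_hole 0.83 [279. 202.] 2372 [[0.559, -0.025, 0.027], [0.658, 0.07, 0.088], [0.72, 0.154, 0.163]]
```

View pics/top0.png

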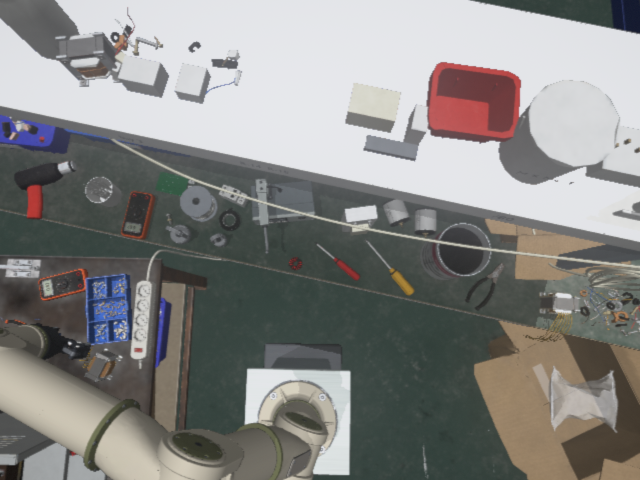

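View pics/scene0.png

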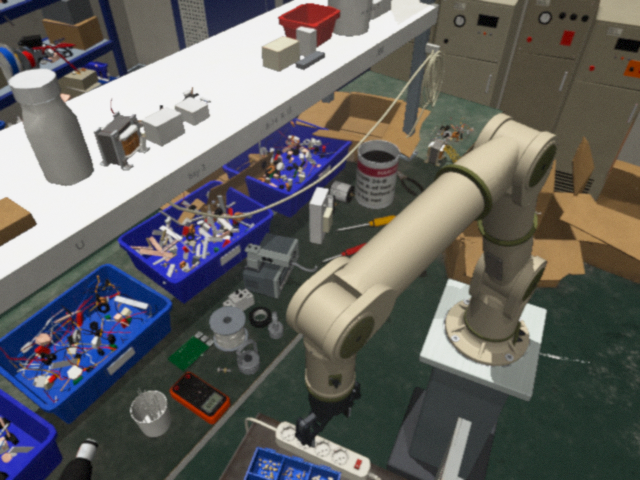

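The top view shows the large weight at (174,230), the small one at (217,240), and the scale at (283,200) with its arm and hook running from (262,185) to (267,250). The red small screwdriver has its tip near (318,245) and its handle end near (358,278); the white heatsink is at (360,216). Next I'll measure axes.

Run:
```python
from h import *
for n in ["top","scene"]:
    c=manip.camera(n); P=cloud(c); ok=c["range_z"]>0
    print(n)
    def box(lo,hi): return P[ok&np.all((P>lo)&(P<hi),axis=-1)]
    def pca(Q,s):
        Q=np.asarray(Q)
        if len(Q)<4: print(s,len(Q)); return
        m=Q[:,:2].mean(0); w,V=np.linalg.eigh(np.cov(Q[:,:2].T)); d=V[:,1]; e=(Q[:,:2]-m)@V
        print(s,len(Q),"mean",m.round(4),"dir",d.round(3),"deg",np.degrees(np.arctan2(d[1],d[0])).round(1),"len",np.round([e[:,1].min(),e[:,1].max()],4),"wid",np.round([e[:,0].min(),e[:,0].max()],4),"z",np.percentile(Q[:,2],[5,50,95]).round(4))
    pca(box([.48,.06,.135],[.72,.17,.17]),"arm")
    pca(box([.46,.06,.112],[.53,.17,.17]),"hook")
    H=box([.5,-.1,.078],[.8,.2,.094]); pca(H,"house")
    print(cv2.minAreaRect((H[:,:2]*1000).astype(np.float32)))
    # front face edge: front-most x for bins of y
    for y in np.arange(-.02,.16,.02):
        q=H[(abs(H[:,1]-y)<.01)]; print(round(y,2),len(q),np.percentile(q[:,0],[3,97]).round(4) if len(q) else 0,end=";")
    print()
    pca(box([.5,.34,.07],[.63,.46,.12]),"bail"); L=box([.5,.34,.028],[.63,.46,.042]); pca(L,"cyl top"); print(cv2.minEnclosingCircle((L[:,:2]*1000).astype(np.float32)))
    pca(box([.5,.22,.07],[.575,.31,.12]),"sbail")
    F=c["frame"].astype(int); red=(F[...,0]>110)&(F[...,1]<90)&(F[...,2]<90)&ok&np.all((P>[.38,-.25,.008])&(P<[.56,-.03,.05]),axis=-1); pca(P[red],"handle")
    red=ok&np.all((P>[.35,-.25,.007])&(P<[.57,-.03,.05]),axis=-1); pca(P[red],"driver all")
    pca(box([.5,-.25,.15],[.75,-.06,.19]),"heatsink top")
    I=c["frame"][...,::-1]
    if n=="top": a=I[160:300,150:430]
    else: a=I[210:400,210:400]
    k=min(800//a.shape[1],600//a.shape[0]); cv2.imwrite(f"pics/{n}_crop.png",cv2.resize(a,None,fx=k,fy=k,interpolation=cv2.INTER_CUBIC)); print(k)
```

```text
top
arm 472 mean [0.6356 0.1162] dir [-0.994 -0.108] deg -173.8 len [-0.0748  0.1435] wid [-0.0166  0.0303] z [0.1385 0.1541 0.1634]
hook 31 mean [0.5119 0.1026] dir [-0.989 -0.151] deg -171.3 len [-0.0162  0.0191] wid [-0.0039  0.0032] z [0.1219 0.1277 0.1479]
house 1603 mean [0.6654 0.0511] dir [-0.224  0.975] deg 103.0 len [-0.0855  0.1136] wid [-0.069  0.06 ] z [0.0825 0.0874 0.0919]
((664.0999145507812, 65.21925354003906), (115.61329650878906, 190.49354553222656), 6.206368923187256)
-0.02 190 [0.6264 0.7237];0.0 212 [0.6287 0.7239];0.02 209 [0.6179 0.7226];0.04 213 [0.6149 0.7201];0.06 216 [0.6111 0.718 ];0.08 197 [0.6097 0.7151];0.1 155 [0.6066 0.7127];0.12 4 [0.6667 0.7131];0.14 99 [0.6021 0.69  ];
bail 127 mean [0.5831 0.3721] dir [-0.887  0.461] deg 152.6 len [-0.0532  0.0341] wid [-0.0335  0.0241] z [0.0783 0.0929 0.1065]
cyl top 199 mean [0.5607 0.3886] dir [-0.871  0.491] deg 150.6 len [-0.0709  0.0289] wid [-0.0303  0.0284] z [0.0303 0.0352 0.04  ]
((579.086669921875, 377.98004150390625), 50.6655387878418)
sbail 51 mean [0.5464 0.2637] dir [-0.558  0.83 ] deg 123.9 len [
[... 1342 characters left out ...]
.3863] dir [-0.833  0.553] deg 146.4 len [-0.0724  0.0329] wid [-0.0293  0.0281] z [0.0299 0.0348 0.0397]
((580.4857788085938, 375.8344421386719), 52.813270568847656)
sbail 55 mean [0.5415 0.2703] dir [-0.455  0.891] deg 117.1 len [-0.0223  0.0126] wid [-0.0053  0.006 ] z [0.0731 0.0859 0.0918]
handle 95 mean [ 0.4689 -0.1328] dir [0.58  0.814] deg 54.5 len [-0.0468  0.043 ] wid [-0.0101  0.0115] z [0.0114 0.0193 0.0247]
driver all 218 mean [ 0.4961 -0.1379] dir [-0.002  1.   ] deg 90.1 len [-0.112   0.1039] wid [-0.0738  0.0549] z [0.0075 0.0166 0.0241]
heatsink top 318 mean [ 0.6054 -0.162 ] dir [-0.127  0.992] deg 97.3 len [-0.0567  0.0437] wid [-0.0256  0.0308] z [0.1527 0.1696 0.1747]
3
```

View pics/top_crop.png

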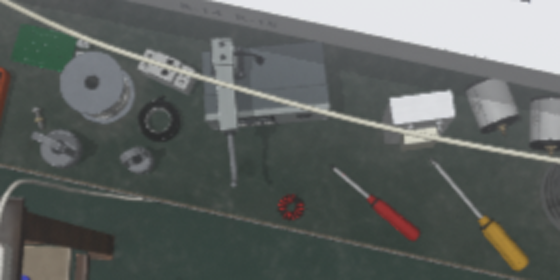

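View pics/scene_crop.png

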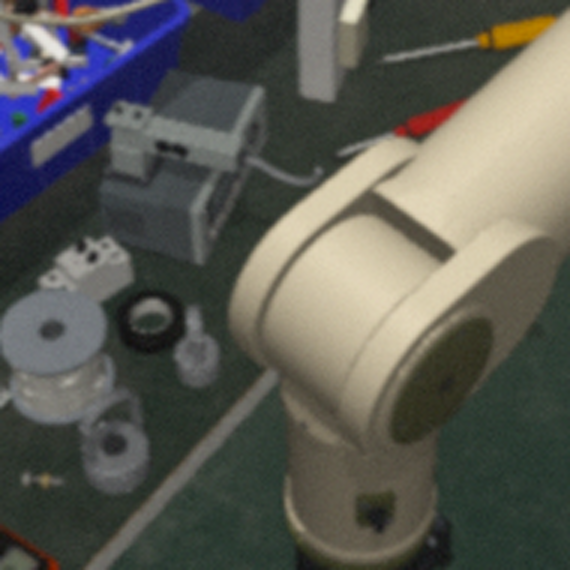

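Run:
```python
from h import *
for n in ["top","scene"]:
    c=manip.camera(n); P=cloud(c); ok=c["range_z"]>0
    print(n)
    m=manip.cut_out("large_weight",c)[0]["region"]; m=cv2.dilate(m.astype(np.uint8),np.ones((3,3)))>0
    Q=P[m&ok]; 
    for lo,hi in [(.05,.12),(.09,.115)]:
        q=Q[(Q[:,2]>lo)&(Q[:,2]<hi)]; r=cv2.minAreaRect((q[:,:2]*1000).astype(np.float32)); print("bail",lo,len(q),r, q[:,:2].mean(0).round(4))
        l=cv2.fitLine((q[:,:2]*1000).astype(np.float32),cv2.DIST_HUBER,0,.01,.01).ravel(); print("  line",l.round(3),np.degrees(np.arctan2(l[1],l[0])).round(1))
        if lo==.09: print(q.round(3).tolist())
    q=Q[(Q[:,2]>.028)&(Q[:,2]<.040)]; print("cyl",cv2.minEnclosingCircle((q[:,:2]*1000).astype(np.float32)),len(q))
    # hook profile along scale axis
    th=np.radians(7); ex=np.array([np.cos(th),np.sin(th)]); ey=np.array([-ex[1],ex[0]])
    h=P[ok&np.all((P>[.46,.07,.105])&(P<[.56,.14,.17]),axis=-1)]
    s=h[:,:2]@ex; o=h[:,:2]@ey; i=np.argsort(s)
    print("hook s,o,z",np.c_[s,o,h[:,2]][i][::2].round(3).tolist())
    print("seat guess s,o",np.array([.5183,.1025])@ex,np.array([.5183,.1025])@ey)
    d=manip.cut_out("small_screwdriver",c)[0]["region"]; q=P[d&ok]; l=cv2.fitLine((q[:,:2]*1000).astype(np.float32),cv2.DIST_HUBER,0,.01,.01).ravel(); t=(q[:,:2]*1000-l[2:])@l[:2]; print("drv",l.round(2),np.degrees(np.arctan2(l[1],l[0])).round(1),t.min(),t.max())
```

```text
top
bail 0.05 88 ((561.7120971679688, 389.49468994140625), (58.216888427734375, 11.840890884399414), 67.13327026367188) [0.5585 0.3823]
  line [3.92000e-01 9.20000e-01 5.58362e+02 3.82105e+02] 66.9
bail 0.09 70 ((560.9790649414062, 387.602783203125), (54.19259262084961, 11.819581031799316), 67.42387390136719) [0.5601 0.386 ]
  line [3.66000e-01 9.31000e-01 5.60013e+02 3.86103e+02] 68.5
[[0.573, 0.407, 0.101], [0.573, 0.404, 0.1], [0.571, 0.411, 0.096], [0.571, 0.408, 0.097], [0.57, 0.403, 0.103], [0.569, 0.399, 0.106], [0.569, 0.395, 0.109], [0.57, 0.394, 0.101], [0.568, 0.414, 0.095], [0.568, 0.412, 0.094], [0.567, 0.407, 0.1], [0.566, 0.401, 0.107], [0.566, 0.398, 0.107], [0.567, 0.397, 0.103], [0.566, 0.391, 0.11], [0.566, 0.389, 0.108], [0.566, 0.386, 0.108], [0.565, 0.411, 0.096], [0.564, 0.406, 0.1], [0.564, 0.404, 0.099], [0.564, 0.4, 0.102], [0.563, 0.396, 0.105], [0.563, 0.393, 0.105], [0.564, 0.39, 0.105], [0.563, 0.386, 0.106], [0.564, 0.384, 0.105], [0.564, 0.382, 0.102], [0.561, 0.403, 0.101], [0.56, 0.398, 0.107], [0.56, 0.395, 0.107], [0.561, 0.393, 0.104], [0.56, 0.38
[... 4541 characters left out ...]
[0.52, 0.039, 0.123], [0.522, 0.042, 0.129], [0.524, 0.036, 0.126], [0.526, 0.039, 0.121], [0.528, 0.042, 0.123], [0.53, 0.036, 0.125], [0.533, 0.037, 0.125], [0.536, 0.036, 0.123], [0.537, 0.042, 0.124], [0.539, 0.036, 0.126], [0.54, 0.041, 0.13], [0.544, 0.039, 0.131], [0.546, 0.043, 0.126], [0.548, 0.036, 0.123], [0.55, 0.039, 0.129], [0.551, 0.036, 0.13], [0.553, 0.039, 0.128], [0.556, 0.041, 0.129], [0.558, 0.035, 0.132], [0.559, 0.04, 0.132], [0.562, 0.033, 0.128], [0.562, 0.04, 0.134], [0.565, 0.031, 0.133], [0.567, 0.034, 0.136], [0.569, 0.038, 0.139]]
seat guess s,o 0.5269282780947248 0.03857109985634757
drv [   0.62    0.78  473.85 -126.45] 51.5 -43.72541451275155 33.17245626465905
```

```bash
python3 -m pendant '[[[-1.6,-0.2,0],[0,0,0],85],[[-3.2,-0.4,0],[0,0,0],85],[[-4.8,-0.6,0],[0,0,0],85],[[-6.4,-0.8,0],[0,0,0],85],[[-8,-1,0],[0,0,0],85],[[-9.6,-1.2,0],[0,0,0],85],[[-11.2,-1.4,0],[0,0,0],85],[[-12.8,-1.6,0.5],[0,0,0],85],[[-14,-1.75,1],[0,0,0],85],[[-14.5,-1.77,1.5],[0,0,0],85],[[-14.5,-1.77,2],[0,0,0],85],[[-14.5,-1.77,2],[0,0,0],85]]'
python3 - <<'E'
from h import *
s=manip.observe(); print(s["ee_pos"],s["ee_rot"].round(3))
c=manip.camera("top"); P=cloud(c); c2=manip.camera("scene"); P2=cloud(c2)
for n,c,P in(("top",c,P),("scene",c2,P2)):
    ok=c["range_z"]>0
    q=P[ok&np.all((P>[.58,.27,.05])&(P<[.70,.40,.14]),axis=-1)]; print("spool",len(q),np.percentile(q,[2,50,98],axis=0).round(3).tolist() if len(q) else "")
    # cal hole dark pixels on the front face
    X=[.6161+.0,.0037,.056]; u=proj(c,X); print(n,"hole px",u)
I=c2["frame"][...,::-1]; u=proj(c2,[.6161,.0037,.056]).astype(int)
a=I[u[1]-25:u[1]+25,u[0]-30:u[0]+30]; cv2.imwrite("pics/hole.png",cv2.resize(a,None,fx=10,fy=10,interpolation=cv2.INTER_CUBIC))
E
```

```text
clock: 2.2
ee_pos: [0.5611, 0.3895, 0.1775]
ee_rot: [[-0.918, 0.396, -0.005], [0.396, 0.918, -0.003], [0.003, -0.005, -1.0]]
ft_force: [-0.7, 0.2, -1.0]
width: 0.993
grasp_force: 0.0
[0.56113095 0.3895039  0.1774677 ] [[-0.918  0.396 -0.005]
 [ 0.396  0.918 -0.003]
 [ 0.003 -0.005 -1.   ]]
spool 762 [[0.612, 0.288, 0.061], [0.655, 0.333, 0.082], [0.697, 0.376, 0.087]]
top hole px [301.55788522 218.00842591]
spool 464 [[0.61, 0.291, 0.052], [0.632, 0.339, 0.08], [0.683, 0.376, 0.085]]
scene hole px [293.61067321 254.96775498]
```

View pics/hole.png

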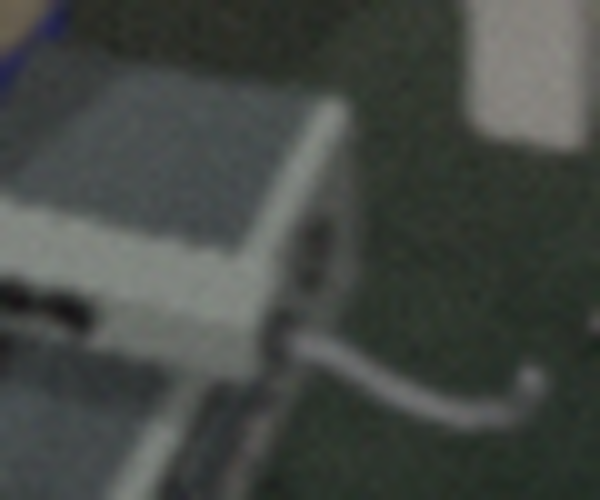

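The dark spot at about pixel (295,254) is the hole, 1.5 px from where I predicted. The hook is fully visible. I'll go down onto the bail now.

```bash
python3 -m pendant '[[[0,0.04,1],[0,0,0],85],[[0,0.04,2],[0,0,0],85],[[0,0.04,3],[0,0,0],85],[[0,0.04,4],[0,0,0],85],[[0,0.04,4.95],[0,0,0],85],[[0,0.04,4.95],[0,0,0],85],[[0,0.04,4.95],[0,0,0],50],[[0,0.04,4.95],[0,0,0],50],[[0,0.04,4.95],[0,0,0],50],[[0,0.04,4.95],[0,0,0],50],[[0,0.04,4.95],[0,0,0],50],[[0,0.04,4.95],[0,0,0],50]]'
```

```text
clock: 3.3
ee_pos: [0.5637, 0.392, 0.061]
ee_rot: [[-0.919, 0.395, 0.003], [0.395, 0.919, 0.002], [-0.002, 0.003, -1.0]]
ft_force: [-3.4, -3.2, 6.0]
width: 0.646
grasp_force: 62.5
```

```bash
python3 -m pendant '[[[0,0,-0.2],[0,0,0],50],[[0,0,-0.6],[0,0,0],50],[[0,0,-1.2],[0,0,0],50],[[0,0,-1.8],[0,0,0],50],[[0,0,-2.4],[0,0,0],50],[[0,0,-3],[0,0,0],50],[[0,0,-3.6],[0,0,0],50],[[0,0,-4.2],[0,0,0],50],[[0,0,-4.7],[0,0,0],50],[[0,0,-5],[0,0,0],50],[[0,0,-5],[0,0,0],50],[[0,0,-5],[0,0,0],50]]'
```

```text
clock: 4.3
ee_pos: [0.5627, 0.3915, 0.1827]
ee_rot: [[-0.919, 0.395, 0.0], [0.395, 0.919, 0.0], [-0.0, 0.0, -1.0]]
ft_force: [-0.8, -0.8, -6.5]
width: 0.641
grasp_force: 64.3
```

```bash
python3 -m pendant '[[[0,-0.4,0],[0,0,0],50],[[0,-1.3,0],[0,0,-0.5],50],[[-0.2,-2.5,0],[0,0,-1.1],50],[[-0.3,-3.7,0],[0,0,-1.8],50],[[-0.4,-4.9,0],[0,0,-2.5],50],[[-0.5,-6.1,0],[0,0,-3.2],50],[[-0.6,-7.3,0],[0,0,-3.9],50],[[-0.7,-8.5,0],[0,0,-4.6],50],[[-0.8,-9.7,0],[0,0,-5.2],50],[[-0.9,-10.9,0],[0,0,-5.7],50],[[-1,-11.9,0],[0,0,-6],50],[[-1.1,-12.4,0],[0,0,-6.05],50]]'
python3 -m pendant '[[[0,0,0],[0,0,0],50],[[0,0,0],[0,0,0],50],[[0,0,0],[0,0,0],50]]'
python3 - <<'E'
from h import *
c=manip.camera("top"); P=cloud(c); ok=c["range_z"]>0
I=c["frame"][...,::-1]; u=proj(c,[.49,.1,.12]).astype(int); a=I[u[1]-50:u[1]+50,u[0]-60:u[0]+60]; a=cv2.resize(a,None,fx=4,fy=4,interpolation=cv2.INTER_CUBIC)
c=manip.camera("scene"); I=c["frame"][...,::-1]; u=proj(c,[.49,.1,.12]).astype(int); b=I[u[1]-50:u[1]+50,u[0]-40:u[0]+40]; b=cv2.resize(b,None,fx=4,fy=4,interpolation=cv2.INTER_CUBIC)
cv2.imwrite("pics/pre.png",np.hstack([a,b]))
for n in ("large_weight","scale"):
  r=manip.cut_out(n,c)
  if r: q=cloud(c)[r[0]["region"]&(c["range_z"]>0)]; print(n,r[0]["score"],np.percentile(q,[2,50,98],axis=0).round(3).tolist())
E
```

```text
clock: 5.3
ee_pos: [0.4626, 0.0946, 0.1814]
ee_rot: [[-0.992, -0.123, -0.004], [-0.123, 0.992, 0.001], [0.004, 0.002, -1.0]]
ft_force: [-1.4, -0.8, -6.0]
width: 0.639
grasp_force: 67.2
clock: 5.55
ee_pos: [0.4637, 0.0934, 0.181]
ee_rot: [[-0.993, -0.119, -0.005], [-0.119, 0.993, -0.003], [0.005, -0.003, -1.0]]
ft_force: [-5.7, -6.5, -4.8]
width: 0.638
grasp_force: 67.7
large_weight 0.93 [[0.434, 0.018, 0.001], [0.457, 0.105, 0.153], [0.516, 0.123, 0.188]]
scale 0.71 [[0.545, -0.029, 0.01], [0.646, 0.121, 0.087], [0.714, 0.162, 0.16]]
```

View pics/pre.png

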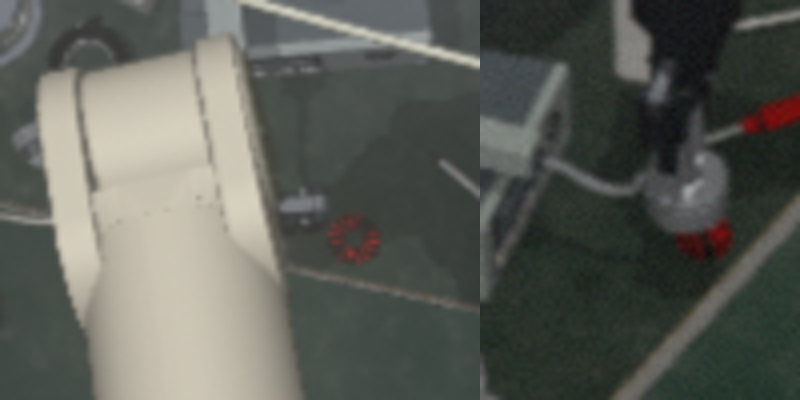

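The cylinder is level with the hook tip and touching it lightly. I'll back off, lower, then go in.

```bash
python3 -m pendant '[[[0.3,0.1,0],[0,0,0],50],[[0.6,0.1,0],[0,0,0],50],[[0.8,0.1,0],[0,0,0],50],[[0.8,0.1,0.3],[0,0,0],50],[[0.8,0.1,0.8],[0,0,0],50],[[0.8,0.1,1.3],[0,0,0],50],[[0.8,0.1,1.8],[0,0,0],50],[[0.8,0.1,2.3],[0,0,0],50],[[0.8,0.1,2.5],[0,0,0],50],[[0.8,0.1,2.5],[0,0,0],50],[[0.8,0.1,2.5],[0,0,0],50]]'
python3 - <<'E'
from h import *
c=manip.camera("scene"); P=cloud(c); ok=c["range_z"]>0
r=manip.cut_out("large_weight",c)[0]; q=P[r["region"]&ok]; print(np.percentile(q,[2,50,98],axis=0).round(3).tolist())
th=np.radians(7); ex=np.array([np.cos(th),np.sin(th)]); ey=np.array([-ex[1],ex[0]])
t=manip.observe()["ee_pos"][:2]; print("tcp s,o",t@ex,t@ey)
b=q[(q[:,2]>.142)&(q[:,2]<.18)]; print("bail top pts s,o,z",np.c_[b[:,:2]@ex,b[:,:2]@ey,b[:,2]].round(3)[::3].tolist())
I=c["frame"][...,::-1]; u=proj(c,[.47,.1,.12]).astype(int); cv2.imwrite("pics/pre2.png",cv2.resize(I[u[1]-40:u[1]+40,u[0]-50:u[0]+50],None,fx=6,fy=6,interpolation=cv2.INTER_CUBIC))
E
```

```text
clock: 6.67
ee_pos: [0.4454, 0.0959, 0.1201]
ee_rot: [[-0.993, -0.122, -0.0], [-0.122, 0.993, -0.0], [0.0, -0.0, -1.0]]
ft_force: [1.2, 0.2, -5.5]
width: 0.638
grasp_force: 67.3
[[0.417, 0.069, 0.064], [0.438, 0.11, 0.092], [0.469, 0.126, 0.119]]
tcp s,o 0.4543990715766964 0.04090244396961245
bail top pts s,o,z [[0.443, 0.067, 0.175]]
```

View pics/pre2.png

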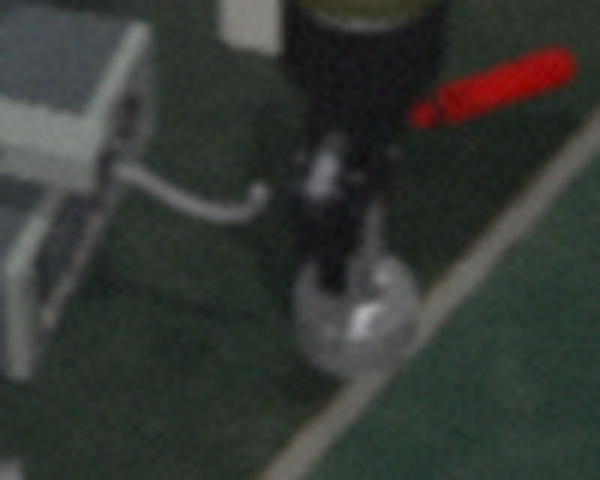

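The weight hangs squarely in the grip, the hook tip (px 262,190) is level with the bail opening and the path ahead is clear.

```bash
python3 -m pendant '[[[-0.3,-0.05,0],[0,0,0],50],[[-0.6,-0.05,0],[0,0,0],50],[[-1,-0.05,0],[0,0,0],50],[[-1.4,-0.05,0],[0,0,0],50],[[-1.8,-0.05,0],[0,0,0],50],[[-2.2,-0.05,0],[0,0,0],50],[[-2.6,-0.05,0],[0,0,0],50],[[-2.9,-0.05,0],[0,0,0],50],[[-3,-0.05,0],[0,0,0],50],[[-3,-0.05,0],[0,0,0],50],[[-3,-0.05,0],[0,0,0],50]]'
```

```text
clock: 7.68
ee_pos: [0.5197, 0.1036, 0.1197]
ee_rot: [[-0.993, -0.122, -0.001], [-0.122, 0.993, -0.0], [0.001, -0.0, -1.0]]
ft_force: [-0.7, -0.3, -5.4]
width: 0.638
grasp_force: 67.4
```

```bash
python3 -m pendant '[[[0,0,0.2],[0,0,0],50],[[0,0,0.4],[0,0,0],50],[[0,0,0.6],[0,0,0],50],[[0,0,0.8],[0,0,0],50],[[0,0,1],[0,0,0],50],[[0,0,1.15],[0,0,0],50],[[0,0,1.25],[0,0,0],50],[[0,0,1.3],[0,0,0],50],[[0,0,1.35],[0,0,0],50],[[0,0,1.4],[0,0,0],50],[[0,0,1.4],[0,0,0],50]]'
```

```text
clock: 8.6
ee_pos: [0.5201, 0.1037, 0.0851]
ee_rot: [[-0.993, -0.122, 0.0], [-0.122, 0.993, 0.0], [-0.0, 0.0, -1.0]]
ft_force: [-2.0, -0.3, -3.6]
width: 0.638
grasp_force: 67.6
```

```bash
python3 -m pendant '[[[0,0,0.04],[0,0,0],50],[[0,0,0.08],[0,0,0],50],[[0,0,0.11],[0,0,0],50],[[0,0,0.11],[0,0,0],50],[[0,0,0.11],[0,0,0],50]]'
```

```text
clock: 9.02
ee_pos: [0.5201, 0.1037, 0.0825]
ee_rot: [[-0.993, -0.122, 0.0], [-0.122, 0.993, 0.0], [-0.0, 0.0, -1.0]]
ft_force: [-1.8, 0.1, -1.1]
width: 0.634
grasp_force: 67.9
```

Nearly unloaded, so I'll go 1 mm lower and then open.

```bash
python3 -m pendant '[[[0,0,0.04],[0,0,0],50],[[0,0,0.04],[0,0,0],50],[[0,0,0.04],[0,0,0],57],[[0,0,0.04],[0,0,0],60],[[0,0,0.04],[0,0,0],64],[[0,0,0.04],[0,0,0],70],[[0,0,0.04],[0,0,0],78],[[0,0,0.04],[0,0,0],80],[[0,0,0.04],[0,0,0],80],[[0,0,0.04],[0,0,0],80],[[0,0,0.04],[0,0,0],80],[[0,0,0.04],[0,0,0],80]]'
python3 - <<'E'
from h import *
c=manip.camera("scene"); P=cloud(c); ok=c["range_z"]>0
r=manip.cut_out("large_weight",c)[0]; q=P[r["region"]&ok]; print(r["score"],np.percentile(q,[2,50,98],axis=0).round(3).tolist())
E
```

```text
clock: 10.02
ee_pos: [0.52, 0.1037, 0.0813]
ee_rot: [[-0.993, -0.122, -0.0], [-0.122, 0.993, -0.0], [0.0, -0.0, -1.0]]
ft_force: [1.1, -0.7, 0.3]
width: 0.932
grasp_force: 0.0
0.55 [[0.493, 0.074, 0.011], [0.514, 0.116, 0.054], [0.55, 0.148, 0.113]]
```

```bash
python3 -m pendant '[[[0,0,-0.3],[0,0,0],82],[[0,0,-0.7],[0,0,0],82],[[0,0,-1.2],[0,0,0],82],[[0,0,-1.8],[0,0,0],82],[[0,0,-2.4],[0,0,0],82],[[0,0,-3],[0,0,0],82],[[0,0,-3.6],[0,0,0],82],[[0,0,-4.2],[0,0,0],82],[[0,0,-4.8],[0,0,0],82],[[0,0,-5.2],[0,0,0],82],[[0,0,-5.2],[0,0,0],82]]'
```

```text
clock: 11.03
ee_pos: [0.5213, 0.104, 0.2145]
ee_rot: [[-0.993, -0.122, 0.005], [-0.122, 0.993, 0.001], [-0.005, 0.001, -1.0]]
ft_force: [0.4, 0.1, -0.4]
width: 0.96
grasp_force: 0.0
```

```bash
cat > drv.py <<'E'
from h import *
out=[]
for n in ["top","scene"]:
    c=manip.camera(n); P=cloud(c); ok=c["range_z"]>0; F=c["frame"].astype(int)
    red=(F[...,0]>90)&(F[...,0]>2*F[...,1])&(F[...,0]>2*F[...,2])&ok&np.all((P>[.38,-.25,.004])&(P<[.56,-.07,.05]),axis=-1)
    q=P[red][:,:2]*1000; r=cv2.minAreaRect(q.astype(np.float32)); l=cv2.fitLine(q.astype(np.float32),cv2.DIST_HUBER,0,.01,.01).ravel()
    print(n,len(q),np.round(r[0],1),np.round(r[1],1),r[2],"line deg",np.degrees(np.arctan2(l[1],l[0])).round(1),"zmax",np.percentile(P[red][:,2],95).round(4))
    r=manip.cut_out("large_weight",c)
    if r: q=P[r[0]["region"]&ok]; print(" LW",round(r[0]["score"],2),np.percentile(q,[2,50,98],axis=0).round(3).tolist())
    r=manip.cut_out("scale",c)
print(manip.observe()["joint_positions"].round(2))
E
python3 drv.py
```

```text
top 143 [ 464.7 -141.2] [93.4 17.9] 51.596431732177734 line deg 51.1 zmax 0.0268
 LW 0.44 [[0.502, 0.075, 0.033], [0.519, 0.08, 0.057], [0.535, 0.086, 0.112]]
scene 114 [ 461.8 -142.2] [96.6 18.1] 49.708194732666016 line deg 52.3 zmax 0.0244
 LW 0.8 [[0.494, 0.025, -0.002], [0.518, 0.112, 0.055], [0.573, 0.132, 0.126]]
[-0.43  0.19  0.2   1.67 -0.04  1.29  1.47]
```

```bash
python3 -m pendant '[[[0.2,-0.5,0],[0,0,-0.2],70],[[0.5,-1.4,0],[0,0,-1],60],[[0.8,-2.4,0],[0,0,-1.8],50],[[1.2,-3.4,0],[0,0,-2.6],50],[[1.6,-4.4,0],[0,0,-3.5],50],[[2,-5.4,0],[0,0,-4.4],50],[[2.4,-6.4,0],[0,0,-5.3],50],[[2.8,-7.4,0],[0,0,-6.2],50],[[3.1,-8.3,0],[0,0,-7.1],50],[[3.4,-9.1,0],[0,0,-8],50],[[3.48,-9.47,0],[0,0,-8.7],50],[[3.48,-9.47,0],[0,0,-8.9],50]]'
python3 -m pendant '[[[0,0,0.8],[0,0,0],50],[[0,0,1.6],[0,0,0],50],[[0,0,2.4],[0,0,0],50],[[0,0,3.2],[0,0,0],50],[[0,0,4],[0,0,0],50],[[0,0,4.8],[0,0,0],50],[[0,0,4.8],[0,0,0],50],[[0,0,4.8],[0,0,0],50]]'
python3 drv.py
```

```text
clock: 12.33
ee_pos: [0.4615, -0.1447, 0.2108]
ee_rot: [[-0.624, -0.782, -0.001], [-0.782, 0.624, -0.001], [0.001, 0.0, -1.0]]
ft_force: [0.4, -0.0, 0.1]
width: 0.584
grasp_force: 0.0
clock: 13.0
ee_pos: [0.4618, -0.1408, 0.0905]
ee_rot: [[-0.622, -0.783, -0.003], [-0.783, 0.622, 0.0], [0.002, 0.003, -1.0]]
ft_force: [0.3, 0.3, 0.1]
width: 0.584
grasp_force: 0.0Traceback (most recent call last):
  File "drv.py", line 6, in <module>
    q=P[red][:,:2]*1000; r=cv2.minAreaRect(q.astype(np.float32)); l=cv2.fitLine(q.astype(np.float32),cv2.DIST_HUBER,0,.01,.01).ravel()
                                                                    ~~~~~~~~~~~^^^^^^^^^^^^^^^^^^^^^^^^^^^^^^^^^^^^^^^^^^^^^^^
cv2.error: OpenCV(4.12.0) /io/opencv/modules/imgproc/src/linefit.cpp:50: error: (-215:Assertion failed) count > 0 in function 'fitLine2D_wods'
```

```bash
python3 -m pendant '[[[0,-0.08,0.8],[0,0,0],50],[[0,-0.08,1.6],[0,0,0],50],[[0,-0.08,2.3],[0,0,0],50],[[0,-0.08,2.8],[0,0,0],50],[[0,-0.08,3.2],[0,0,0],50],[[0,-0.08,3.35],[0,0,0],50],[[0,-0.08,3.35],[0,0,0],50],[[0,-0.08,3.35],[0,0,0],50]]'
```

```text
clock: 13.72
ee_pos: [0.4648, -0.1433, 0.0084]
ee_rot: [[-0.623, -0.783, 0.001], [-0.783, 0.623, -0.0], [-0.001, -0.001, -1.0]]
ft_force: [0.4, -0.6, 0.2]
width: 0.587
grasp_force: 0.0
```

```bash
python3 -m pendant '[[[0,0,0],[0,0,0],40],[[0,0,0],[0,0,0],30],[[0,0,0],[0,0,0],24],[[0,0,0],[0,0,0],12],[[0,0,0],[0,0,0],12],[[0,0,0],[0,0,0],12],[[0,0,0],[0,0,0],12],[[0,0,0],[0,0,0],12],[[0,0,0],[0,0,0],12]]'
```

```text
clock: 14.47
ee_pos: [0.4646, -0.1432, 0.0083]
ee_rot: [[-0.623, -0.783, 0.001], [-0.783, 0.623, -0.0], [-0.001, -0.001, -1.0]]
ft_force: [-1.3, 0.6, 5.4]
width: 0.221
grasp_force: 59.8
```

```bash
python3 -m pendant '[[[0,0,-0.3],[0,0,0],12],[[0,0,-0.9],[0,0,0],12],[[0,0,-1.7],[0,0,0],12],[[0,0,-2.5],[0,0,0],12],[[0,0,-3.3],[0,0,0],12],[[0,0,-4.1],[0,0,0],12],[[0,0,-4.9],[0,0,0],12],[[0,0,-5.7],[0,0,0],12],[[0,0,-6.5],[0,0,0],12],[[0,0,-7.3],[0,0,0],12],[[0,0,-7.8],[0,0,0],12],[[0,0,-7.8],[0,0,0],12]]'
python3 -m pendant '[[[-0.3,0.3,0],[0,0,0.5],12],[[-0.7,0.7,0],[0,0,1.4],12],[[-1.1,1.1,0],[0,0,2.4],12],[[-1.5,1.5,0],[0,0,3.4],12],[[-1.9,1.9,0],[0,0,4.4],12],[[-2.3,2.3,0],[0,0,5.4],12],[[-2.7,2.7,0],[0,0,6.4],12],[[-3,3.1,0],[0,0,7.3],12],[[-3.3,3.5,0],[0,0,8.2],12],[[-3.48,3.73,0],[0,0,8.8],12],[[-3.48,3.73,0],[0,0,8.9],12],[[-3.48,3.73,0],[0,0,8.9],12]]'
```

```text
clock: 15.47
ee_pos: [0.4654, -0.1437, 0.2058]
ee_rot: [[-0.623, -0.782, 0.005], [-0.782, 0.623, -0.001], [-0.003, -0.004, -1.0]]
ft_force: [0.5, -0.8, -1.0]
width: 0.213
grasp_force: 59.1
clock: 16.47
ee_pos: [0.4448, -0.017, 0.2019]
ee_rot: [[-0.992, -0.124, -0.001], [-0.124, 0.992, -0.0], [0.001, -0.0, -1.0]]
ft_force: [-0.0, -0.1, -0.9]
width: 0.219
grasp_force: 59.1
```

```bash
python3 -m pendant '[[[0,0,0.5],[0,0,0],12],[[0,0,1.2],[0,0,0],12],[[0,0,2],[0,0,0],12],[[0,0,2.8],[0,0,0],12],[[0,0,3.6],[0,0,0],12],[[0,0,4.4],[0,0,0],12],[[0,0,5.1],[0,0,0],12],[[0,0,5.7],[0,0,0],12],[[0,0,5.95],[0,0,0],12],[[0,0,5.95],[0,0,0],12],[[0,0,5.95],[0,0,0],12]]'
cat > tip.py <<'E'
from h import *
import sys
s=manip.observe(); print(s["ee_pos"].round(4),s["ft_force"].round(1))
ims=[]
th=np.radians(7); ex=np.array([np.cos(th),np.sin(th),0]); ey=np.array([-ex[1],ex[0],0])
hole=np.array([.6161,.0037,.056])
for n in ["top","scene"]:
    c=manip.camera(n); P=cloud(c); ok=c["range_z"]>0
    D=P-hole; a=D@ex; b=D@ey; z=P[...,2]
    m=ok&(a>-.14)&(a<-.005)&(abs(b)<.03)&(abs(z-.056)<.03)
    print(n,"shaft px",m.sum())
    for lo in np.arange(-.14,0,.02):
        k=m&(a>=lo)&(a<lo+.02)
        if k.sum()>2: print("  a",round(lo+.01,3),k.sum(),"b",np.median(b[k]).round(4),"ztop",np.percentile(z[k],[20,50,80]).round(4),"amax",a[k].max().round(4))
    I=c["frame"][...,::-1]; u=proj(c,hole-.03*ex).astype(int); A=I[u[1]-30:u[1]+30,u[0]-40:u[0]+40]
    A=cv2.resize(A,None,fx=5*2,fy=5*2,interpolation=cv2.INTER_CUBIC)[:,:800]; A=cv2.convertScaleAbs(A,alpha=1.6)
    for X,col in [(hole,(0,255,0)),(s["ee_pos"]+np.array([0,0,.003])+.1315*ex,(0,255,255))]:
        p=(proj(c,X)-u+[40,30])*10; cv2.drawMarker(A,tuple(int(v) for v in p),col,cv2.MARKER_CROSS,12,1)
    ims.append(cv2.resize(A,(400,300)) if 0 else A)
    cv2.imwrite(f"pics/tip_{n}_{sys.argv[1]}.png",A)
E
python3 tip.py 1
```

```text
clock: 17.38
ee_pos: [0.4453, -0.0176, 0.054]
ee_rot: [[-0.993, -0.122, -0.0], [-0.122, 0.993, -0.0], [0.0, -0.0, -1.0]]
ft_force: [0.7, -0.3, -0.2]
width: 0.216
grasp_force: 59.1
[ 0.4453 -0.0176  0.054 ] [ 0.7 -0.3 -0.2]
top shaft px 17
  a -0.07 6 b 0.0031 ztop [0.0608 0.0614 0.0627] amax -0.06
  a -0.05 11 b 0.0025 ztop [0.0599 0.0609 0.0631] amax -0.0428
scene shaft px 77
  a -0.13 28 b 0.0052 ztop [0.0599 0.0637 0.0677] amax -0.1205
  a -0.11 14 b 0.0004 ztop [0.0578 0.0593 0.062 ] amax -0.1014
  a -0.09 13 b -0.0003 ztop [0.057  0.0597 0.0614] amax -0.0801
  a -0.07 11 b 0.0016 ztop [0.0599 0.0606 0.0626] amax -0.0621
  a -0.05 11 b 0.0011 ztop [0.0589 0.0608 0.0614] amax -0.042
```

View pics/tip_scene_1.png

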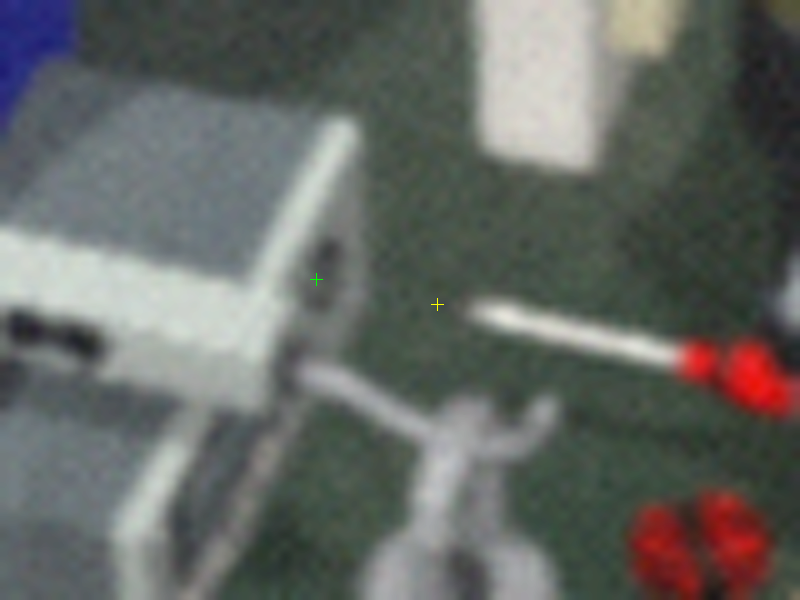

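Run:
```python
from h import *
from scipy.optimize import least_squares
th=np.radians(7); ex=np.array([np.cos(th),np.sin(th),0]); ey=np.array([-ex[1],ex[0],0]); ez=np.array([0,0,1.])
hole=np.array([.6161,.0037,.056])
G=[]
for i in range(4):
    c=manip.camera("scene"); G.append(c["frame"].astype(float).mean(-1))
g=np.mean(G,0); u=proj(c,hole)
# dark blob in panel
x0,y0=int(u[0])-4,int(u[1])-8; w=g[y0:y0+14,x0:x0+12]; print(x0,y0); print(w.round(0).astype(int))
print("px per 5mm  a,b,z:",[(proj(c,hole+.005*e)-u).round(2) for e in (ex,ey,ez)], u)
k=c["R"]; 
# front-face plane from depth (panel points)
P=cloud(c); ok=c["range_z"]>0; D=P-hole
a,b,z=D@ex,D@ey,P[...,2]
m=ok&(abs(a)<.012)&(b>-.03)&(b<.15)&(z>.015)&(z<.08); 
for lo in np.arange(-.03,.15,.03):
    q=m&(b>=lo)&(b<lo+.03); print(round(lo,2),q.sum(),np.median(a[q]).round(4) if q.sum() else '')
c=manip.camera("top"); P=cloud(c); D=P-hole; a,b,z=D@ex,D@ey,P[...,2]
H=(abs(z-.086)<.008)&(a>-.02)&(a<.13)&(b>-.06)&(b<.17)
print("housing b range (expect -.040? side edges at hole+/-):",np.percentile(b[H],[1,99]).round(4)); 
for n,lo in (("right edge",-.06),): 
    for aa in np.arange(.01,.1,.02):
        q=H&(abs(a-aa)<.01); print(round(aa,2),b[q].min().round(4),np.percentile(b[q],2).round(4))
for bb in np.arange(-.03,.15,.02):
    q=H&(abs(b-bb)<.01); 
    if q.sum()>5: print("front",round(bb,2),np.percentile(a[q],[1,4]).round(4))
```

```text
289 246
[[ 79  91 114 125 125 106  86  78  72  62  51  51]
 [ 81 102 121 127 116  98  80  75  75  64  54  51]
 [ 91 112 124 122 106  87  76  75  73  64  53  48]
 [100 120 126 116  94  80  74  78  73  64  53  50]
 [112 122 122 105  81  69  66  72  72  64  51  47]
 [118 126 110  90  69  53  52  63  70  64  53  48]
 [124 118  99  77  58  46  48  63  70  63  53  47]
 [124 109  90  72  59  49  52  64  68  62  51  48]
 [118 102  81  68  58  52  56  68  71  63  54  48]
 [112  94  78  67  62  57  59  70  76  65  54  48]
 [116  99  83  66  52  51  62  74  78  68  53  47]
 [121 106  85  66  53  53  66  72  72  61  52  48]
 [121 102  81  70  64  66  69  72  65  56  50  47]
 [112  89  77  74  71  73  73  70  59  49  49  48]]
px per 5mm  a,b,z: [array([-1.48, -0.34]), array([-0.53,  1.05]), array([-0.05, -1.12])] [293.61067321 254.96775498]
-0.03 51 0.0018
0.0 32 0.0022
0.03 22 0.0019
0.06 41 0.0005
0.09 60 0.0006
0.12 96 0.0029
housing b range (expect -.040? side edges at hole+/-): [-0.0382  0.1482]
0.01 -0.0392 -0.0363
0.03 -0.0396 -0.0369
0.05 -0.0388 -0.0368
0.07 -0.0397 -0.0367
0.09 -0.0396 -0.0372
front -0.03 [0.0028 0.0066]
front -0.01 [0.0075 0.013 ]
front 0.01 [0.0021 0.0035]
front 0.03 [0.0024 0.006 ]
front 0.05 [0.0011 0.0032]
front 0.07 [0.0015 0.0033]
front 0.09 [0.0007 0.0023]
front 0.13 [0.0023 0.0042]
```

Hanging weight, hook, shaft (tip at px ~465,305) and hole (~328,268) all show clearly. Both cameras put the shaft about 2.5 mm too far to +y. I'll correct that and advance.

```bash
python3 -m pendant '[[[0,-0.1,0],[0,0,0],12],[[-0.3,-0.1,0],[0,0,0],12],[[-0.6,-0.1,0],[0,0,0],12],[[-0.9,-0.1,0],[0,0,0],12],[[-1.2,-0.1,0],[0,0,0],12],[[-1.4,-0.1,0],[0,0,0],12],[[-1.5,-0.1,0],[0,0,0],12],[[-1.5,-0.1,0],[0,0,0],12],[[-1.5,-0.1,0],[0,0,0],12]]'; python3 tip.py 2
```

```text
clock: 18.48
ee_pos: [0.4826, -0.015, 0.0536]
ee_rot: [[-0.993, -0.122, -0.001], [-0.122, 0.993, -0.0], [0.001, -0.0, -1.0]]
ft_force: [-0.6, 0.1, -0.7]
width: 0.213
grasp_force: 59.1
[ 0.4826 -0.015   0.0536] [-0.6  0.1 -0.7]
top shaft px 7
  a -0.01 7 b 0.0001 ztop [0.0573 0.0603 0.0608] amax -0.0073
scene shaft px 123
  a -0.13 26 b 0.0186 ztop [0.0647 0.07   0.0784] amax -0.1234
  a -0.11 31 b 0.005 ztop [0.0576 0.0613 0.0653] amax -0.1001
  a -0.09 24 b 0.0007 ztop [0.0584 0.0624 0.0637] amax -0.0813
  a -0.07 12 b -0.0029 ztop [0.0552 0.0584 0.0594] amax -0.0601
  a -0.05 10 b -0.0012 ztop [0.0562 0.0579 0.0614] amax -0.0405
  a -0.03 12 b -0.0031 ztop [0.0565 0.0583 0.0599] amax -0.0214
  a -0.01 8 b 0.0014 ztop [0.0566 0.0584 0.0624] amax -0.0067
```

View pics/tip_scene_2.png

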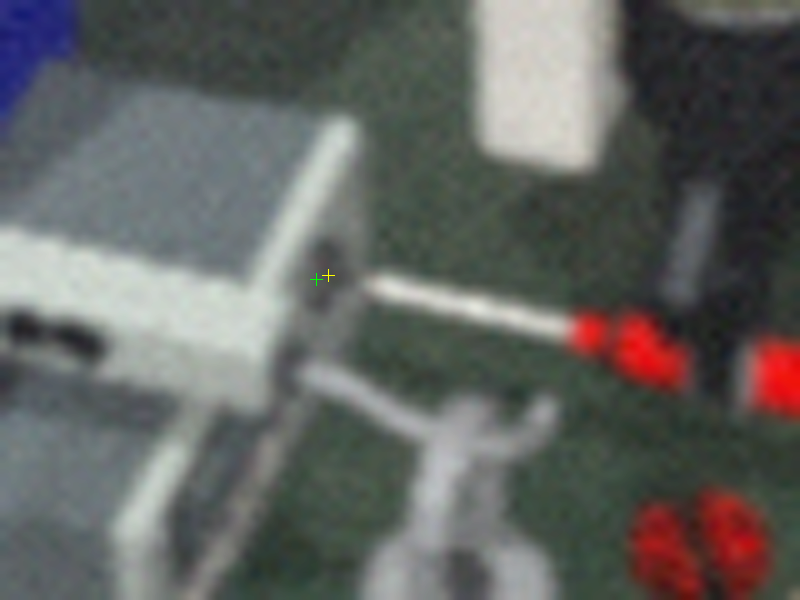

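The shaft points at the dark hole (line through (365,282) extends to (326,273)). I'll advance in small steps.

```bash
python3 -m pendant '[[[-0.15,0,0],[0,0,0],12],[[-0.3,0,0],[0,0,0],12],[[-0.45,0,0],[0,0,0],12],[[-0.6,0,0],[0,0,0],12],[[-0.7,0,0],[0,0,0],12],[[-0.7,0,0],[0,0,0],12],[[-0.7,0,0],[0,0,0],12]]'
```

```text
clock: 19.17
ee_pos: [0.5002, -0.0128, 0.0537]
ee_rot: [[-0.993, -0.122, -0.0], [-0.122, 0.993, -0.0], [0.0, -0.0, -1.0]]
ft_force: [-0.7, -1.0, -1.4]
width: 0.212
grasp_force: 59.1
```

```bash
python3 -m pendant '[[[-0.1,0,0],[0,0,0],12],[[-0.2,0,0],[0,0,0],12],[[-0.3,0,0],[0,0,0],12],[[-0.3,0,0],[0,0,0],12],[[-0.3,0,0],[0,0,0],12]]'; python3 -m pendant '[[[-0.05,0,0],[0,0,0],12],[[-0.1,0,0],[0,0,0],12],[[-0.1,0,0],[0,0,0],12],[[-0.1,0,0],[0,0,0],12]]'
```

```text
clock: 19.58
ee_pos: [0.5073, -0.012, 0.0536]
ee_rot: [[-0.993, -0.122, -0.001], [-0.122, 0.993, -0.0], [0.001, 0.0, -1.0]]
ft_force: [-2.1, 1.1, -0.1]
width: 0.211
grasp_force: 59.1
clock: 19.92
ee_pos: [0.5098, -0.0116, 0.0536]
ee_rot: [[-0.993, -0.122, -0.001], [-0.122, 0.993, -0.0], [0.001, -0.0, -1.0]]
ft_force: [-3.2, 0.1, -0.4]
width: 0.212
grasp_force: 59.1
```

```bash
python3 -m pendant '[[[-0.03,0,0],[0,0,0],12],[[-0.06,0,0],[0,0,0],12],[[-0.06,0,0],[0,0,0],12],[[-0.06,0,0],[0,0,0],12],[[-0.06,0,0],[0,0,0],12]]'
```

```text
clock: 20.33
ee_pos: [0.5114, -0.0115, 0.0537]
ee_rot: [[-0.993, -0.122, -0.0], [-0.122, 0.993, -0.0], [0.0, -0.0, -1.0]]
ft_force: [-4.0, -0.8, -0.6]
width: 0.21
grasp_force: 59.1
```

```bash
python3 -m pendant '[[[-0.03,0,0],[0,0,0],12],[[-0.05,0,0],[0,0,0],12],[[-0.05,0,0],[0,0,0],12],[[-0.05,0,0],[0,0,0],12],[[-0.05,0,0],[0,0,0],12],[[-0.05,0,0],[0,0,0],12]]'
```

```text
clock: 20.83
ee_pos: [0.5127, -0.0113, 0.0537]
ee_rot: [[-0.993, -0.122, -0.0], [-0.122, 0.993, -0.0], [0.0, -0.0, -1.0]]
ft_force: [-4.7, -0.9, -1.4]
width: 0.208
grasp_force: 59.1
```

```bash
python3 -m pendant '[[[0,0,0],[0,0,0],12],[[0,0,0],[0,0,0],12],[[0,0,0],[0,0,0],12],[[0,0,0],[0,0,0],12],[[0,0,0],[0,0,0],12],[[0,0,0],[0,0,0],12],[[0,0,0],[0,0,0],12],[[0,0,0],[0,0,0],12]]'; python3 tip.py 3
```

```text
clock: 21.5
ee_pos: [0.5128, -0.0112, 0.0538]
ee_rot: [[-0.993, -0.122, -0.0], [-0.122, 0.993, -0.0], [0.0, -0.0, -1.0]]
ft_force: [-4.8, -1.2, -1.0]
width: 0.218
grasp_force: 59.1
[ 0.5128 -0.0112  0.0538] [-4.8 -1.2 -1. ]
top shaft px 0
scene shaft px 190
  a -0.13 42 b 0.004 ztop [0.0585 0.0639 0.0675] amax -0.1209
  a -0.11 60 b 0.0103 ztop [0.0631 0.0677 0.0782] amax -0.1
  a -0.09 20 b 0.0098 ztop [0.0583 0.064  0.0707] amax -0.0801
  a -0.07 31 b 0.0037 ztop [0.0583 0.0621 0.0666] amax -0.0617
  a -0.05 16 b -0.0003 ztop [0.0581 0.06   0.0614] amax -0.0405
  a -0.03 12 b 0.0003 ztop [0.0582 0.06   0.0623] amax -0.0216
  a -0.01 9 b -0.0013 ztop [0.057  0.0603 0.0613] amax -0.0055
```

View pics/tip_scene_3.png

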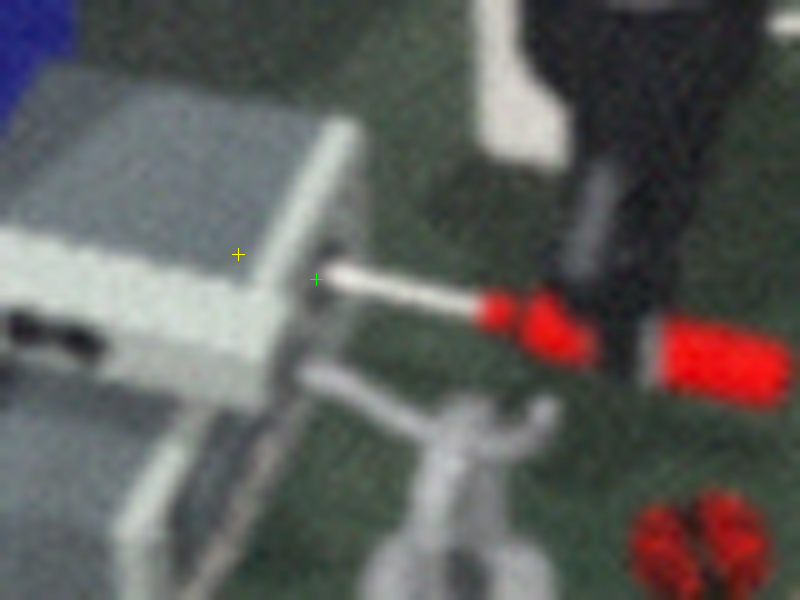

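The shaft enters the hole at (330,270), about 24 mm deep. The steady push of about 4.8 N matches the button spring nearly fully in, and the weight hangs on the hook.

```bash
python3 -c "
from bench import manip
print(manip.hand_in())"
```

```text
the job is handed in; nothing more can be done
None
```

Job handed in at about 21.5 s of the 67 s allowed: the large weight hangs free on the hook and the small screwdriver, still gripped, holds the button in at about 4.8 N; the hand-in returned no verdict.

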